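# Change over the panels in the bolted carrying rack

## Robot

A 6-joint arm with a two-finger parallel gripper is mounted at the origin on the work surface. World frame = base frame: x ahead of the robot, y to its left, z up, the work surface at z = 0. Lengths are in m, angles in degrees, forces in N, time in s.
With the tool pointing down it reaches from about 0.3 to 0.825 m from the base axis. Payload 5.4 kg.
Tool frame: the origin (TCP) lies between the finger pads; the fingertips stand 25 mm ahead of it and the grasp point (between the pads) lies 6 mm ahead of it; z points along the fingers, y is the direction in which the jaws open and shut (so a half turn about z gives the same grasp; the last joint's range is limited). The gripper opens to 92 mm and grips with 3 to 60 N. Pads are 20 mm wide; open, the fingers measure 128 mm over their backs; the gripper's body (75 mm by 189 mm) begins 69 mm behind the grasp point.
Start: joints at [56.774, 9.076, 91.501, -0, 79.423, -12.038], TCP at [0.208, 0.536, 0.24] pointing down, gripper open.
Joint ranges: [-166.64, 166.64], [-54.1, 131.32], [10.49, 154.53], [-73.88, 253.88], [9.74, 151.15], [-171.62, 171.62]. Speed limits (degrees/s): [147.25, 147.25, 180, 180, 180, 180].

## Interface

Orientations are given as a 3x3 rotation matrix whose columns are the frame's x, y, z axes.
In Python, from workcell import ctrl, grab_frame, workorder gives the robot as it stands.
- The arm moves only by the tool arm_command, never from a script. Its argument "plan" is a list of rows, each a list of 5 numbers: the finger opening in mm, from 0 to 91.9, then the shift along the tool's x, y, z in mm, then the turn about the tool's z in degrees. A call has 1 to 12 rows; each row is the pose to reach, as a shift and turn from the pose measured when the call began, along the tool's axes at that moment; what a row does not reach only later rows make up. A row lasts 1/10 s, in which the tool goes at most 50 mm and 8.59 degrees, less where a joint would pass 70% of its speed; a pose out of reach is approached as far as the arm can. A call with a gripper value outside its range is refused whole. The fingers move at their own pace and stop on an object; the grip force is fixed at half the most. Time passes only in rows, so rows that repeat a pose let the fingers close. It gives the time, the measured TCP pose, the force and the opening at its end, in the units of the state.
- ctrl.read_state(): the state, without advancing time (a new reading comes with each control period).
- grab_frame(name): name is "side" or "top" or "wrist"; returns a dict with "frame" (480x640x3 uint8, red, green, blue), "fovy" (degrees; the focal length in pixels is half the picture's height over the tangent of half this angle, whatever the lens; pixels are square), "cx", "cy" (the principal point, pixels), "dist" ([k1, k2, p1, p2, k3] as OpenCV has them; the pictures are not rectified), "cam_to_world" (4x4, takes a point from camera to world coordinates); the wrist camera has in their place "T_tool_cam" (4x4, takes a point from camera to tool coordinates, whose origin is the TCP and whose axes are the flange's). Camera axes: x right, y down, z forward; pixel columns grow to the right and rows downward; lengths in m; the calibration is good to about 2 mm. A picture is of the moment at which its call begins: read the wrist's pose just before it. There is no depth.
- workorder.job_done(): hands the job in, once; it reports no verdict.
The state is a dict: "time_s": time; "joints": joint angles; "qd": joint speeds; "joint_torque": joint torques, N m; "position": TCP position; "tool_rot": TCP orientation; "wrist_force": force on the tool from outside, world axes, zero at the start; "torque": the same for the moment, N m; "finger_gap": finger opening in m.
Only numpy, scipy, OpenCV 4.12 (cv2) and the standard library are available. Lean on these libraries where they do the work, as an engineer would, in place of code of your own. Each camera call takes 0.05 s, during which the arm holds its last target.

## Task

Draw the rack's bolt fully back, take every grey primed panel out of the rack and stand it upright on the green mat, and stand every sprayed panel upright in a slot of the rack, fully down, one to a slot. Only when all of them are in place, slide the bolt over their tops fully home into its keeper and let go. Leave the bottle, the pot and the tape where they are.

Things in the scene. Friction and masses are not known exactly. Their poses are not given: they have to be found in the camera images.
- rack: fixed plywood rack, base 92 x 276 x 10 mm; origin under its middle. x along the slots, y across them, along the bolt, to its handle side. Four slots 66 x 49 mm, 55 mm apart; dividers end rounded 40 mm above the table, lips at slot ends 22 mm. Steel posts 139 mm high at y = -126 mm (keeper) and +126 mm (guide); the bolt's track, 128 mm high at most, runs on to y = 427 mm
- bolt (a joint): long round hold-down bolt (12 mm steel rod) that slides along the rack's y, 122 mm above the table, over the tops of seated panels. 0 m: fully home, its tip in the keeper; 0.24 m: fully drawn, clear of all the slots. Stays where it is left, needs about 2 N
- bolt_grip (a point): middle of the height to grip on the bolt's handle: an upright red knob 20 mm in diameter that stands on the rod, from 128 to 168 mm above the table; this point is at 152 mm. At rack x = 0, y = 156 mm + joint value
- mat: green mat with thin white lines, fixed, 130 (x) x 220 (y) x 3 mm; origin at the centre of its underside, on the table
- slot0 (a point): centre of the floor of rack slot 0 (rack y = -82.5 mm), 10 mm above the table: where the origin of a seated panel lies
- slot1 (a point): centre of the floor of rack slot 1 (rack y = -27.5 mm), 10 mm above the table: where the origin of a seated panel lies
- slot2 (a point): centre of the floor of rack slot 2 (rack y = 27.5 mm), 10 mm above the table: where the origin of a seated panel lies
- slot3 (a point): centre of the floor of rack slot 3 (rack y = 82.5 mm), 10 mm above the table: where the origin of a seated panel lies
- panel0: sprayed panel: dark navy faces with a bright streak, red edges; 56 (x, width) x 10 (y, thickness) mm board upright on a weighted dark steel foot 60 (x) x 44 (y) x 18 mm, 95 mm high in all, 0.35 kg. Origin: centre of its underside. May be absent
- panel1: sprayed panel: dark navy faces with a bright streak, orange edges; 56 (x, width) x 10 (y, thickness) mm board upright on a weighted dark steel foot 60 (x) x 44 (y) x 18 mm, 95 mm high in all, 0.35 kg. Origin: centre of its underside. May be absent
- panel2: sprayed panel: dark navy faces with a bright streak, yellow edges; 56 (x, width) x 10 (y, thickness) mm board upright on a weighted dark steel foot 60 (x) x 44 (y) x 18 mm, 95 mm high in all, 0.35 kg. Origin: centre of its underside. May be absent
- panel3: sprayed panel: dark navy faces with a bright streak, white edges; 56 (x, width) x 10 (y, thickness) mm board upright on a weighted dark steel foot 60 (x) x 44 (y) x 18 mm, 95 mm high in all, 0.35 kg. Origin: centre of its underside. May be absent
- primed0: plain grey primed panel, all grey, 56 (x, width) x 10 (y, thickness) mm board upright on a weighted dark steel foot 60 (x) x 44 (y) x 18 mm, 95 mm high in all, 0.35 kg; at the start it stands in a slot of the rack. Origin: centre of its underside. May be absent
- primed1: plain grey primed panel, all grey, 56 (x, width) x 10 (y, thickness) mm board upright on a weighted dark steel foot 60 (x) x 44 (y) x 18 mm, 95 mm high in all, 0.35 kg; at the start it stands in a slot of the rack. Origin: centre of its underside. May be absent
- primed2: plain grey primed panel, all grey, 56 (x, width) x 10 (y, thickness) mm board upright on a weighted dark steel foot 60 (x) x 44 (y) x 18 mm, 95 mm high in all, 0.35 kg; at the start it stands in a slot of the rack. Origin: centre of its underside. May be absent
- primed3: plain grey primed panel, all grey, 56 (x, width) x 10 (y, thickness) mm board upright on a weighted dark steel foot 60 (x) x 44 (y) x 18 mm, 95 mm high in all, 0.35 kg; at the start it stands in a slot of the rack. Origin: centre of its underside. May be absent
- thinner: bystander: white bottle with red cap, 60 mm in diameter, 110 mm tall, origin at the centre of its underside
- pot: bystander: clear plastic pot, 80 mm in diameter, 55 mm tall, origin at the centre of its underside
- tape: bystander: roll of yellow tape lying flat, 100 mm in diameter, 25 mm high, origin at the centre of its underside

How it is judged:
By the outcome, as a careful person would: the job done as asked, in the order asked, and still so for the second after the job is handed in, with the robot touching nothing.
Of panel0, panel1, panel2, panel3 only 3 to 4 are there at a start; the rules pass over those that are not, and their reading is None.
Of primed0, primed1, primed2, primed3 only 1 to 2 are there at a start; the rules pass over those that are not, and their reading is None.
At some moment in a run one of panel0, panel1, panel2, panel3 may be knocked a few centimetres aside while the robot is not near it.
It also fails if it takes over 210 s, if anything falls off the work surface, if the arm or the gripper's body presses on something with over 40 N, if the wrist force passes 120 N, or if a joint passes its speed limit or range.

## Working session

There is one attempt and no reset: what is moved stays moved. The work goes in short steps, Python scripts to look and compute and a tool call to move; the robot and the scene stay as the last step left them, time stands still between calls to the robot, and variables do not carry over. Pictures are saved under pics/ and viewed, and the job is handed in when it is done.

Besides the shell and the picture viewer there is one more tool, called after ">>>" as a command line: name --pt "numbers of a row" for each row, then --argument value for the rest. arm_command: Moves the arm, as the interface text tells. Its arguments: {"type":"object","properties":{"plan":{"type":"array"}},"required":["plan"]}

```bash
ls; mkdir -p pics; cat > h.py <<'E'
import numpy as np, cv2, json
from workcell import ctrl, grab_frame, workorder
def snap(name,fn):
    s=ctrl.read_state(); f=grab_frame(name)
    cv2.imwrite('pics/'+fn+'.png',cv2.cvtColor(f['frame'],cv2.COLOR_RGB2BGR))
    if 'cam_to_world' in f: T=np.array(f['cam_to_world'])
    else:
        B=np.eye(4);B[:3,:3]=np.array(s['tool_rot']);B[:3,3]=s['position'];T=B@np.array(f['T_tool_cam'])
    fl=240/np.tan(np.radians(f['fovy'])/2)
    np.savez('pics/'+fn+'.npz',T=T,K=np.array([[fl,0,f['cx']],[0,fl,f['cy']],[0,0,1]]),d=np.array(f['dist'],float),im=f['frame'])
    return s
def px2w(fn,pts,z):
    c=np.load('pics/'+fn+'.npz');p=cv2.undistortPoints(np.array(pts,float).reshape(-1,1,2),c['K'],c['d']).reshape(-1,2)
    r=np.c_[p,np.ones(len(p))]@c['T'][:3,:3].T;o=c['T'][:3,3]
    z=np.broadcast_to(z,len(p))
    return o+r*((z-o[2])/r[:,2])[:,None]
def w2px(fn,P):
    c=np.load('pics/'+fn+'.npz');T=np.linalg.inv(c['T'])
    return cv2.projectPoints(np.array(P,float).reshape(-1,1,3),cv2.Rodrigues(T[:3,:3])[0],T[:3,3],c['K'],c['d'])[0].reshape(-1,2)
def mv(x,y,z,yaw=None):
    "shift in tool axes(mm) to world TCP target; turn so that tool y axis (jaw) points at yaw deg mod 180"
    s=ctrl.read_state();R=np.array(s['tool_rot']);d=R.T@(np.array([x,y,z])-s['position'])*1000
    t=0
    if yaw is not None:
        a=np.radians(yaw);v=R.T@np.array([np.cos(a),np.sin(a),0]);t=np.degrees(np.arctan2(-v[0],v[1]));t=(t+90)%180-90
    print('move',d.round(1),'turn',round(t,1),'j6',s['joints'][5])
    return d,t
E
python3 - <<'E'
from h import *
np.set_printoptions(suppress=True,precision=3)
for n in('top','side','wrist'):
    s=snap(n,n+'0');c=np.load(f'pics/{n}0.npz');print(n,c['T'],c['K'][0,0],c['d'])
print(s)
E
```

```text
pics
top [[ 0.013 -0.989  0.144  0.443]
 [-1.    -0.012  0.011  0.025]
 [-0.01  -0.144 -0.989  1.202]
 [ 0.     0.     0.     1.   ]] 606.8658577126884 [-0.167  0.     0.     0.     0.   ]
side [[ 0.893 -0.222  0.391  0.194]
 [-0.45  -0.407  0.795 -0.732]
 [-0.017 -0.886 -0.463  0.564]
 [ 0.     0.     0.     1.   ]] 549.6211381685564 [-0.152  0.     0.     0.     0.   ]
wrist [[ 0.36   0.894  0.267  0.131]
 [ 0.933 -0.344 -0.104  0.566]
 [-0.001  0.286 -0.958  0.383]
 [ 0.     0.     0.     1.   ]] 391.32664373166006 [-0.074  0.     0.     0.     0.   ]
{'time_s': 0.1, 'joints': array([ 56.776,   9.108,  91.564,  -0.001,  79.424, -12.037]), 'qd': array([ 0.025,  0.066, -0.163, -0.061, -0.071,  0.002]), 'joint_torque': array([ -0.   , -38.65 , -32.296,   0.07 ,   0.034,  -0.   ]), 'position': array([0.208, 0.536, 0.239]), 'tool_rot': array([[-0.932,  0.361, -0.001],
       [ 0.361,  0.932, -0.001],
       [ 0.   , -0.002, -1.   ]]), 'wrist_force': array([-0.932,  0.387,  0.14 ]), 'torque': array([ 0.035, -0.006, -0.002]), 'finger_gap': 0.09151761530768532}
```

View pics/top0.png

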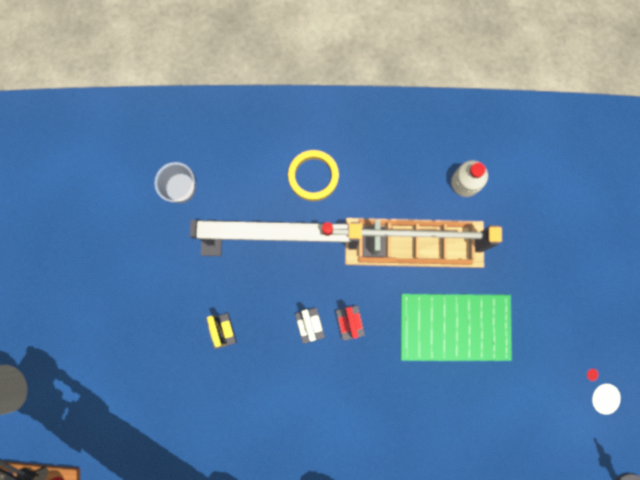

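View pics/side0.png

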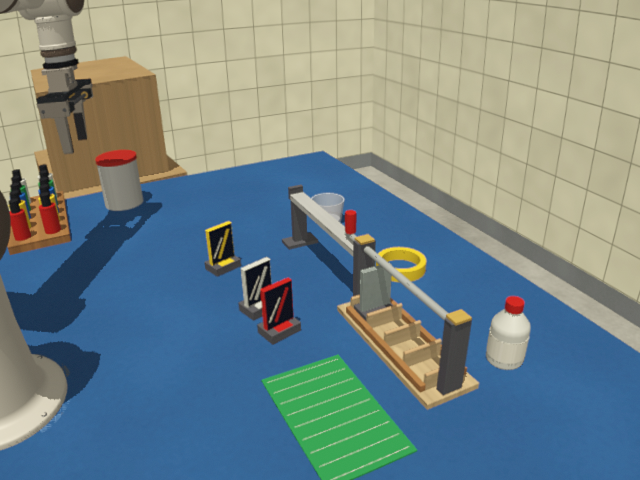

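View pics/wrist0.png

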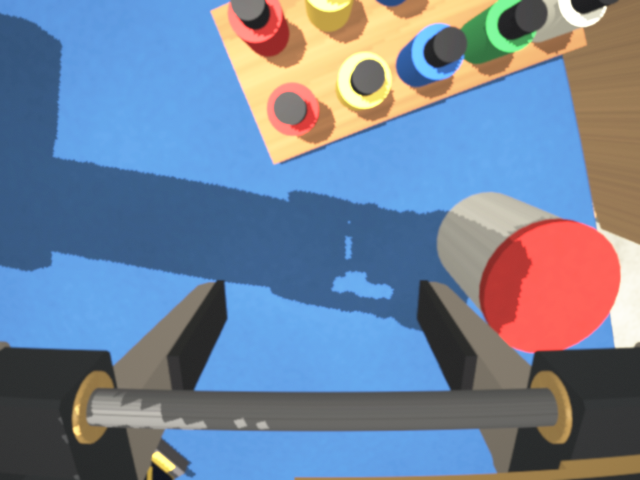

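The top view shows three sprayed panels: yellow (220,329), white (309,324) and red (349,321). One grey primed panel stands in the rack's handle-side slot (377,236). The bolt is home with its knob at (327,228), and the mat is at (456,327). Zooming in to measure.

```bash
python3 - <<'E'
import cv2
im=cv2.imread('pics/top0.png')
a=cv2.resize(im[205:355,190:360],None,fx=4.6,fy=4,interpolation=cv2.INTER_CUBIC)
a=cv2.resize(im[210:350,190:370],(720,560),interpolation=cv2.INTER_CUBIC);cv2.imwrite('pics/z1.png',a)
a=cv2.resize(im[205:280,335:510],(800,343),interpolation=cv2.INTER_CUBIC);cv2.imwrite('pics/z2.png',a)
E
```

```text
(no output)
```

View pics/z1.png

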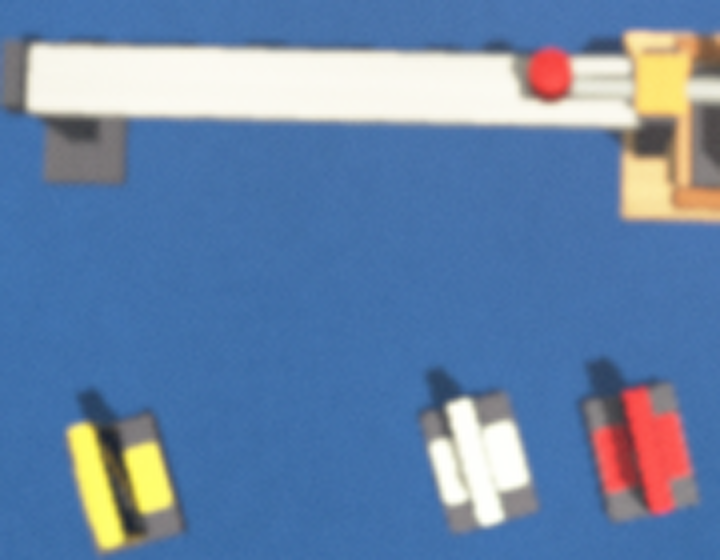

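View pics/z2.png

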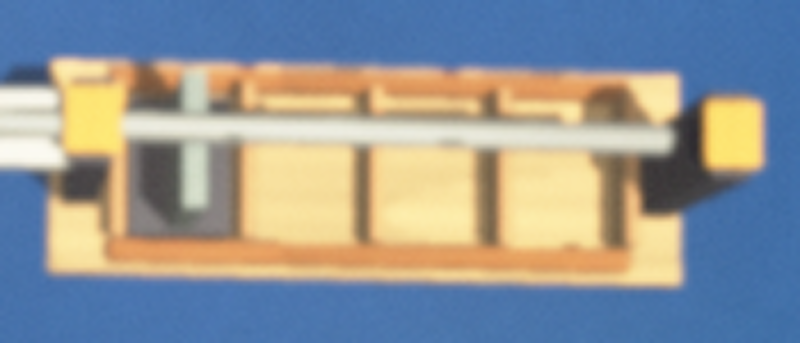

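```bash
python3 - <<'E'
from h import *
np.set_printoptions(suppress=True,precision=4)
off=np.array([190,210]);
z2=lambda p:np.array(p)/4.571+[335,205]
c=px2w('top0',z2([(52,58),(680,73),(683,286),(47,270)]),.01);print(c,c.mean(0))
e=c[0]-c[1];f=c[3]-c[2];print('rack y dir',np.degrees(np.arctan2(e[1],e[0])),np.degrees(np.arctan2(f[1],f[0])),np.linalg.norm(e),np.linalg.norm(c[0]-c[3]))
# posts tops z .139
p=px2w('top0',z2([(93,118),(734,133)]),.139);d=p[0]-p[1];print('posts',p,p.mean(0),np.degrees(np.arctan2(d[1],d[0])))
print('knob',px2w('top0',[np.array((550,75))/4+off],.168))
for n,a,b,foot in(('y',(81,426),(111,547),[(70,435),(150,410),(184,530),(104,550)]),('w',(459,400),(492,524),[(420,412),(506,391),(539,511),(455,532)]),('r',(635,389),(659,511),[(583,402),(670,383),(697,500),(613,520)])):
    q=px2w('top0',np.array([a,b])/4+off,.095);d=q[0]-q[1];print(n,q.mean(0),np.linalg.norm(d),'width dir',np.degrees(np.arctan2(d[1],d[0])),'foot ctr',px2w('top0',np.array(foot)/4+off,.018).mean(0))
m=px2w('top0',[(402,294),(511,294),(511,360),(402,360)],.003);print('mat',m,m.mean(0))
E
```

```text
[[ 0.6618 -0.0175  0.01  ]
 [ 0.6587 -0.2949  0.01  ]
 [ 0.5645 -0.2938  0.01  ]
 [ 0.5687 -0.016   0.01  ]] [ 0.6134 -0.1556  0.01  ]
rack y dir 89.37527419228796 89.11704866074957 0.277397617297834 0.09302033331711884
posts [[ 0.6146 -0.029   0.139 ]
 [ 0.6117 -0.2813  0.139 ]] [ 0.6132 -0.1551  0.139 ] 89.35761938345402
knob [[0.6129 0.0206 0.168 ]]
y [0.4329 0.2249 0.095 ] 0.05673984438325995 width dir 15.759499348009196 foot ctr [0.4351 0.2236 0.018 ]
w [0.4471 0.0521 0.095 ] 0.05797533328577299 width dir 15.777432642412903 foot ctr [0.4476 0.0518 0.018 ]
r [ 0.4534 -0.0256  0.095 ] 0.05616230553245413 width dir 11.605471320100838 foot ctr [ 0.4535 -0.0261  0.018 ]
mat [[ 0.5112 -0.1289  0.003 ]
 [ 0.5124 -0.3492  0.003 ]
 [ 0.3813 -0.347   0.003 ]
 [ 0.3818 -0.1289  0.003 ]] [ 0.4467 -0.2385  0.003 ]
```

```bash
python3 - <<'E'
from h import *
mv(.613,.0206,.25,-0.7)
E
```

```text
move [-564.2 -333.8  -10.8] turn 69.5 j6 -12.038219153219087
```

>>> arm_command --pt "60 -48 -28 -11 8" --pt "60 -94 -56 -11 16" --pt "60 -141 -83 -11 24" --pt "60 -188 -111 -11 32" --pt "60 -235 -139 -11 40" --pt "60 -282 -167 -11 48" --pt "60 -329 -195 -11 56" --pt "60 -376 -222 -11 63" --pt "60 -423 -250 -11 69.5" --pt "60 -470 -278 -11 69.5" --pt "60 -517 -306 -11 69.5" --pt "60 -564 -334 -11 69.5"

```text
time_s: 1.35
position: [0.5788, 0.0631, 0.2499]
tool_rot: [[0.012, 1.0, -0.001], [1.0, -0.012, -0.001], [-0.001, -0.001, -1.0]]
wrist_force: [1.0, 0.7, 0.2]
finger_gap: 0.0598
```

```bash
python3 - <<'E'
from h import *
mv(.613,.0206,.25,-0.7)
mv(.613,.0206,.158,-0.7)
snap('wrist','w1')
E
```

```text
move [-42.1  34.8  -0.1] turn -0.0 j6 -4.915492364499699
move [-42.   34.9  91.9] turn -0.0 j6 -4.915492364499699
```

View pics/w1.png

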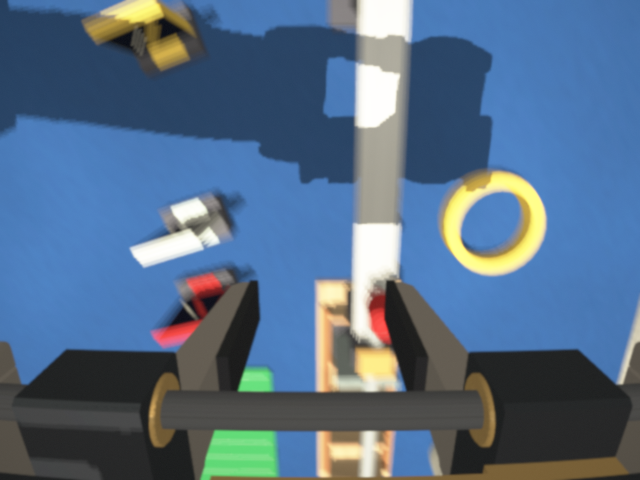

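>>> arm_command --pt "60 -42 35 0 0" --pt "60 -42 35 0 0" --pt "60 -42 35 30 0" --pt "60 -42 35 30 0" --pt "60 -42 35 30 0"

```text
time_s: 1.9
position: [0.6157, 0.0148, 0.2192]
tool_rot: [[0.017, 1.0, -0.001], [1.0, -0.017, -0.005], [-0.005, -0.001, -1.0]]
wrist_force: [0.4, -0.1, 0.5]
finger_gap: 0.0602
```

```bash
python3 - <<'E'
from h import *
print(snap('wrist','w2')['position']);mv(.613,.0206,.158,-0.7)
print(w2px('w2',[(.613,.0206,.168),(.6142,.0206,.168)]))
E
```

```text
[0.61569276 0.01484271 0.2191849 ]
move [ 6.1 -3.6 62.4] turn -0.2 j6 -8.696833312557283
[[317.09887062 271.4196524 ]
 [319.34753898 271.38917927]]
```

View pics/w2.png

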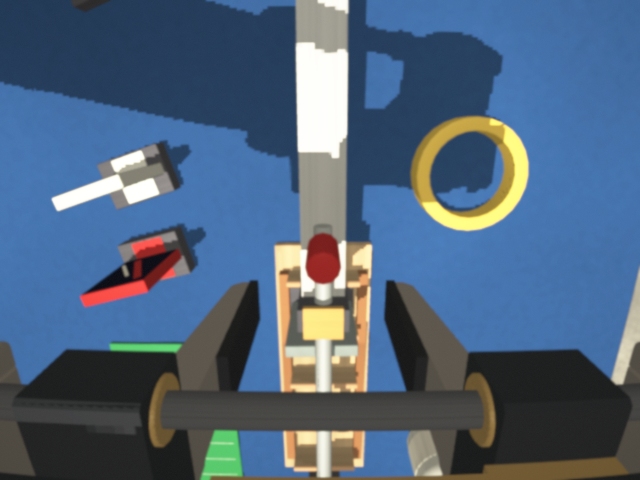

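>>> arm_command --pt "60 6 -1 0 0" --pt "60 6 -1 20 0" --pt "60 6 -1 45 0" --pt "60 6 -1 61 0" --pt "60 6 -1 61 0" --pt "60 6 -1 61 0" --pt "0 6 -1 61 0" --pt "0 6 -1 61 0" --pt "0 6 -1 61 0" --pt "0 6 -1 61 0" --pt "0 6 -1 61 0"

```text
time_s: 3.05
position: [0.6157, 0.0204, 0.1596]
tool_rot: [[0.017, 1.0, 0.002], [1.0, -0.017, -0.005], [-0.005, 0.002, -1.0]]
wrist_force: [0.6, -0.2, 0.3]
finger_gap: 0.0216
```

```bash
python3 - <<'E'
from h import *
print(ctrl.read_state());mv(.6133-.0117*-.396,.0,.158)
E
```

```text
{'time_s': 3.05, 'joints': array([-9.18513564, 18.91218608, 89.14216328, -0.29230346, 71.79579177,
       -8.14103223]), 'qd': array([-0.16899144,  0.14813671,  0.1288071 ,  0.0657807 , -0.022383  ,
       -0.00256334]), 'joint_torque': array([ 2.98721599e-03, -4.38669634e+01, -3.08576596e+01,  5.21541189e-02,
        1.44187210e-02,  4.75280922e-04]), 'position': array([0.6156756 , 0.02044506, 0.15955963]), 'tool_rot': array([[ 0.01663951,  0.99985991,  0.00181218],
       [ 0.99984818, -0.01662989, -0.00520227],
       [-0.0051714 ,  0.00189847, -0.99998483]]), 'wrist_force': array([ 0.59361925, -0.1566635 ,  0.34101283]), 'torque': array([ 0.00672552,  0.05824198, -0.0428284 ]), 'finger_gap': 0.021566476654496906}
move [-20.4   2.6   1.7] turn 0 j6 -8.141032231485097
```

>>> arm_command --pt "0 0 0 -1 0" --pt "0 0 0 -1 0" --pt "0 25 0 -1 0" --pt "0 55 0 -1 0" --pt "0 85 0 -1 0" --pt "0 115 -1 -1 0" --pt "0 145 -1 -1 0" --pt "0 175 -1 -1 0" --pt "0 200 -1 -1 0" --pt "0 215 -1 -1 0" --pt "0 223 -1 -1 0" --pt "0 223 -1 -1 0"

```text
time_s: 4.25
position: [0.6185, 0.2413, 0.1596]
tool_rot: [[0.016, 1.0, 0.001], [1.0, -0.016, -0.01], [-0.01, 0.001, -1.0]]
wrist_force: [-0.7, -8.0, 1.6]
finger_gap: 0.0193
```

```bash
python3 - <<'E'
from h import *
s=snap('top','t2');print(s['position'],s['wrist_force'],s['finger_gap'])
E
```

```text
[0.61853811 0.24126532 0.1595582 ] [-0.74337529 -8.03314841  1.55546703] 0.019271508503806115
```

View pics/t2.png

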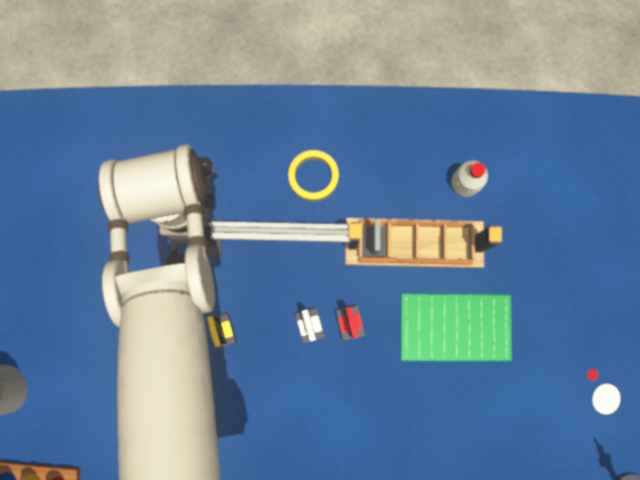

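>>> arm_command --pt "0 3 0 0 0" --pt "0 4 0 0 0" --pt "0 4 0 0 0" --pt "0 4 0 0 0"

```text
time_s: 4.7
position: [0.6186, 0.2414, 0.1596]
tool_rot: [[0.019, 1.0, -0.001], [1.0, -0.019, -0.015], [-0.015, -0.001, -1.0]]
wrist_force: [-1.5, -11.6, 1.7]
finger_gap: 0.0195
```

>>> arm_command --pt "0 0 0 0 0" --pt "0 0 0 0 0" --pt "50 0 0 0 0" --pt "50 0 0 0 0" --pt "50 0 0 0 0" --pt "50 0 0 -20 0" --pt "50 0 0 -50 0" --pt "50 0 0 -90 0" --pt "50 0 0 -90 0" --pt "50 0 0 -90 0"

```text
time_s: 5.7
position: [0.6192, 0.2431, 0.251]
tool_rot: [[0.018, 1.0, 0.002], [1.0, -0.018, -0.014], [-0.014, 0.002, -1.0]]
wrist_force: [-0.4, -0.3, -0.5]
finger_gap: 0.0499
```

```bash
python3 - <<'E'
from h import *
print(ctrl.read_state()['position'])
mv(.6143,-.0728,.25,89.35)
E
```

```text
[0.6192442  0.24311691 0.25095328]
move [-315.9    0.8    5.5] turn 89.6 j6 12.564931957788119
```

>>> arm_command --pt "45 -28 0 5 8.2" --pt "45 -56 0 5 16.4" --pt "45 -84 0 5 24.6" --pt "45 -112 0 5 32.8" --pt "45 -140 0 5 41" --pt "45 -168 0 5 49.2" --pt "45 -196 0 5 57.4" --pt "45 -224 0 5 65.6" --pt "45 -252 0 5 73.8" --pt "45 -280 0 5 82" --pt "45 -316 1 5 89.6" --pt "45 -316 1 5 89.6"

```text
time_s: 6.9
position: [0.6135, -0.0764, 0.2483]
tool_rot: [[1.0, -0.018, -0.002], [-0.018, -1.0, -0.015], [-0.001, 0.015, -1.0]]
wrist_force: [-0.5, 1.1, -0.0]
finger_gap: 0.0451
```

```bash
python3 - <<'E'
from h import *
s=snap('top','t3');print(s['position'])
mv(.6143,-.0728,.25,89.35);mv(.6143,-.0728,.091,89.35);snap('wrist','w3')
E
```

```text
[ 0.61347345 -0.07644207  0.24832602]
move [ 0.7 -1.5 -1.6] turn -0.1 j6 73.16721879349241
move [  0.9  -3.6 157.4] turn -0.1 j6 73.16721879349241
```

View pics/t3.png

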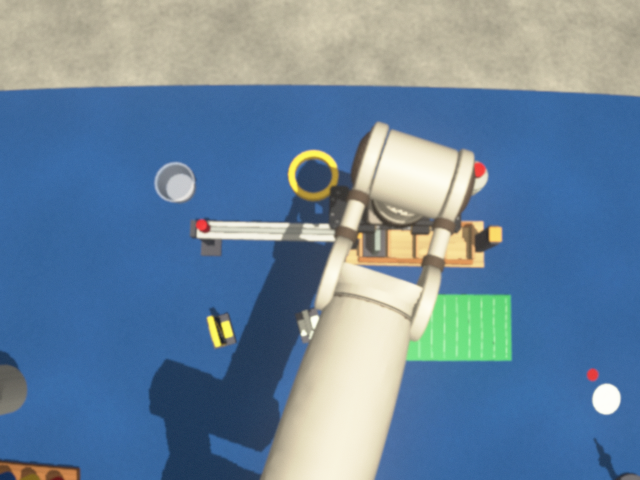

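View pics/w3.png

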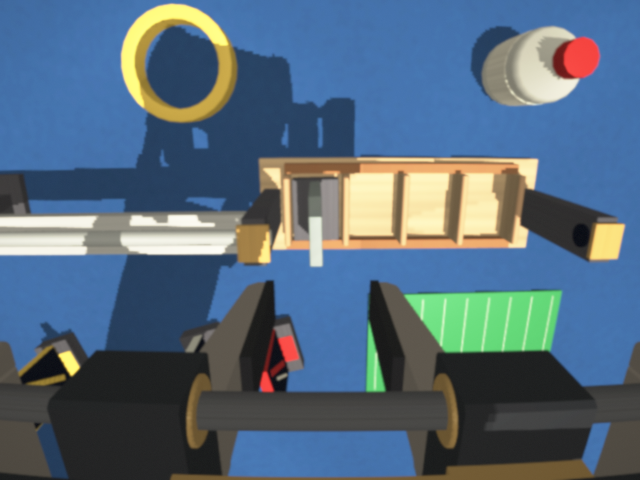

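```bash
python3 - <<'E'
from h import *
print(w2px('w3',[(.6143,-.0728,.105),(.5863,-.0725,.105),(.6423,-.0731,.105),(.6143,-.0728,.028)]))
print(px2w('w3',[(316,264)],.105))
E
```

```text
[[318.71407073 231.03582618]
 [318.8328085  265.49936013]
 [318.59245688 194.68173273]
 [318.27253894 209.1766967 ]]
[[ 0.58758697 -0.0703038   0.105     ]]
```

>>> arm_command --pt "45 1 -5 30 0" --pt "45 1 -5 70 0" --pt "45 1 -5 110 0" --pt "45 1 -5 140 0" --pt "45 1 -5 157 0" --pt "45 1 -5 157 0" --pt "45 1 -5 157 0" --pt "0 1 -5 157 0" --pt "0 1 -5 157 0" --pt "0 1 -5 157 0" --pt "0 1 -5 157 0" --pt "0 1 -5 157 0"

```text
time_s: 8.2
position: [0.6137, -0.0692, 0.0905]
tool_rot: [[1.0, -0.01, -0.003], [-0.01, -1.0, -0.013], [-0.003, 0.013, -1.0]]
wrist_force: [-0.3, -1.8, -3.2]
finger_gap: 0.0096
```

>>> arm_command --pt "0 0 0 0 0" --pt "0 0 0 0 0" --pt "0 0 0 -10 0" --pt "0 0 0 -25 0" --pt "0 0 0 -50 0" --pt "0 0 0 -80 0" --pt "0 0 0 -110 0" --pt "0 0 0 -130 0" --pt "0 0 0 -130 0"

```text
time_s: 9.1
position: [0.6155, -0.067, 0.2242]
tool_rot: [[1.0, -0.009, 0.002], [-0.009, -1.0, -0.013], [0.002, 0.013, -1.0]]
wrist_force: [0.4, -0.5, -4.6]
finger_gap: 0.0099
```

```bash
python3 - <<'E'
from h import *
s=snap('wrist','w4');print(s['position'],s['finger_gap'],s['wrist_force']);s=snap('side','s4')
mv(.4467,-.17,.21,89.35)
E
```

```text
[ 0.61553541 -0.06704267  0.22417935] 0.009851259657956267 [ 0.37088322 -0.5108373  -4.5953315 ]
move [-165.7  104.6   11.6] turn 0.1 j6 73.61199579815644
```

View pics/w4.png

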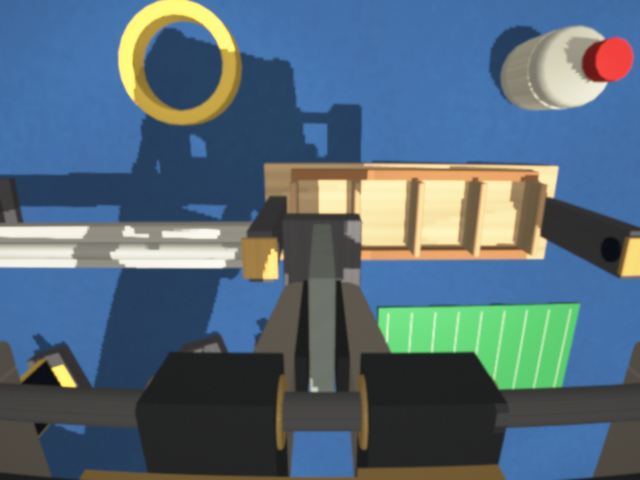

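View pics/s4.png

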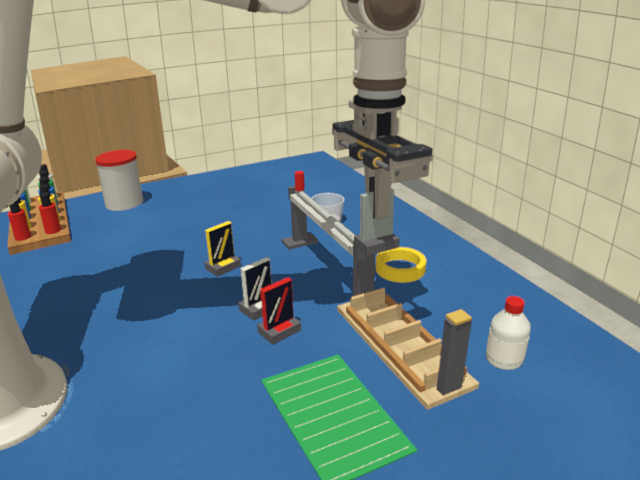

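```bash
python3 - <<'E'
from h import *
mv(.4467,-.29,.21,89.35)
E
```

```text
move [-164.6  224.6   13. ] turn 0.1 j6 73.61199579815644
```

>>> arm_command --pt "0 -25 30 0 0" --pt "0 -50 60 5 0" --pt "0 -75 90 10 0" --pt "0 -100 125 13 0" --pt "0 -125 160 13 0" --pt "0 -150 195 13 0" --pt "0 -164 220 13 0" --pt "0 -165 225 13 0" --pt "0 -165 225 13 0" --pt "0 -165 225 50 0" --pt "0 -165 225 80 0" --pt "0 -165 225 100 0"

```text
time_s: 10.4
position: [0.4452, -0.2883, 0.1195]
tool_rot: [[1.0, -0.007, -0.008], [-0.008, -1.0, -0.007], [-0.008, 0.007, -1.0]]
wrist_force: [0.3, 0.3, -5.1]
finger_gap: 0.0095
```

```bash
python3 - <<'E'
from h import *
print(ctrl.read_state()['position']);mv(.4467,-.29,.0838)
E
```

```text
[ 0.44515838 -0.28828471  0.11950141]
move [ 1.9  1.5 35.7] turn 0 j6 45.08041564845442
```

>>> arm_command --pt "0 0 0 15 0" --pt "0 0 0 25 0" --pt "0 0 0 32 0" --pt "0 0 0 35 0" --pt "0 0 0 35 0" --pt "0 0 0 35 0"

```text
time_s: 11.0
position: [0.4454, -0.289, 0.0854]
tool_rot: [[1.0, -0.007, -0.007], [-0.007, -1.0, -0.008], [-0.007, 0.008, -1.0]]
wrist_force: [0.8, 0.2, -4.0]
finger_gap: 0.0096
```

>>> arm_command --pt "0 0 0 1.5 0" --pt "0 0 0 2 0" --pt "0 0 0 2 0" --pt "40 0 0 2 0" --pt "40 0 0 2 0" --pt "40 0 0 2 0" --pt "40 0 0 -10 0" --pt "40 0 0 -50 0" --pt "40 0 0 -100 0" --pt "40 0 0 -140 0" --pt "40 0 0 -140 0"

```text
time_s: 12.1
position: [0.4494, -0.2906, 0.2337]
tool_rot: [[1.0, -0.007, 0.003], [-0.007, -1.0, -0.018], [0.003, 0.018, -1.0]]
wrist_force: [0.2, 0.6, 0.7]
finger_gap: 0.0397
```

```bash
python3 - <<'E'
from h import *
s=snap('top','t5');s=snap('side','s5');s=snap('wrist','w5');print(s['position'])
E
```

```text
[ 0.44697309 -0.28832402  0.22714289]
```

View pics/t5.png

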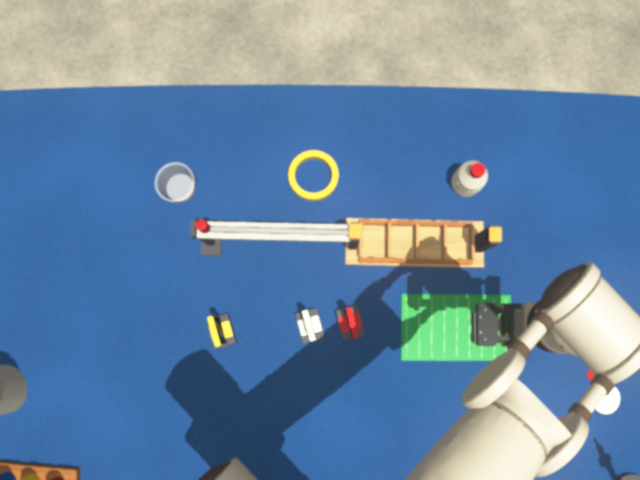

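View pics/s5.png

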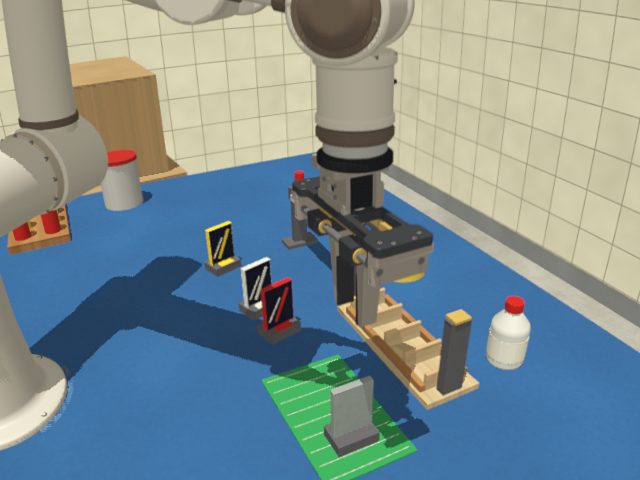

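```bash
python3 - <<'E'
from h import *
mv(.4534,-.0256,.22,101.6);mv(.4534,-.0256,.081,101.6)
E
```

```text
move [   5.3 -262.1    3.1] turn -12.0 j6 45.06089152278546
move [   6.3 -263.2  142.1] turn -12.0 j6 45.06089152278546
```

View pics/w5.png

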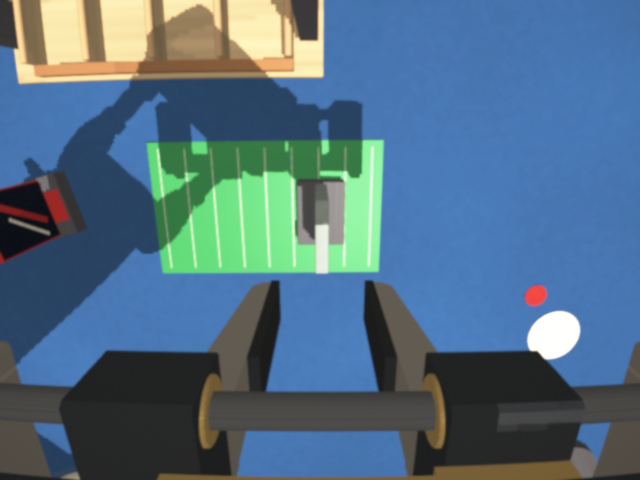

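The primed panel stands upright on the mat, with its foot at (320,212), well inside the mat's edges. Next is the red panel.

>>> arm_command --pt "50 1 -40 3 -6" --pt "50 2 -80 3 -12" --pt "50 3 -120 3 -12" --pt "50 4 -160 3 -12" --pt "50 5 -200 3 -12" --pt "50 5 -240 3 -12" --pt "50 5 -262 3 -12" --pt "50 5 -262 3 -12" --pt "50 5 -262 3 -12" --pt "50 5 -262 3 -12"

```text
time_s: 13.25
position: [0.4528, -0.0265, 0.2194]
tool_rot: [[0.98, 0.2, -0.009], [0.2, -0.98, -0.008], [-0.01, 0.006, -1.0]]
wrist_force: [0.3, 0.6, 0.3]
finger_gap: 0.0502
```

```bash
python3 - <<'E'
from h import *
s=snap('wrist','w6');print(s['position'])
mv(.4534,-.0256,.081,101.6)
print(w2px('w6',[(.4534,-.0256,.095)]))
E
```

```text
[ 0.45275127 -0.02654714  0.2193666 ]
move [  2.1  -1.8 138.6] turn -0.1 j6 60.339896466691
[[321.23181585 236.9911851 ]]
```

View pics/w6.png

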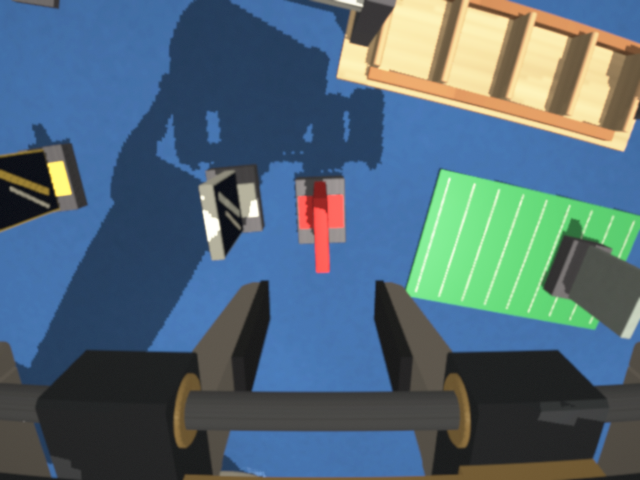

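>>> arm_command --pt "50 2 -1 30 0" --pt "50 2 -1 70 0" --pt "50 2 -1 110 0" --pt "50 2 -1 138 0" --pt "50 2 -1 138 0" --pt "50 2 -1 138 0" --pt "0 2 -1 138 0" --pt "0 2 -1 138 0" --pt "0 2 -1 138 0" --pt "0 2 -1 138 0" --pt "0 2 -1 138 0" --pt "0 2 -1 138 0"

```text
time_s: 14.5
position: [0.4536, -0.0263, 0.0819]
tool_rot: [[0.98, 0.199, -0.008], [0.199, -0.98, -0.008], [-0.01, 0.006, -1.0]]
wrist_force: [-1.2, 0.2, 3.5]
finger_gap: 0.0096
```

>>> arm_command --pt "0 0 0 0 0" --pt "0 0 0 -10 0" --pt "0 0 0 -25 0" --pt "0 0 0 -50 0" --pt "0 0 0 -80 0" --pt "0 0 0 -110 0" --pt "0 0 0 -140 0" --pt "0 0 0 -140 0" --pt "0 0 0 -140 0"

```text
time_s: 15.4
position: [0.4545, -0.0252, 0.2213]
tool_rot: [[0.98, 0.199, -0.009], [0.199, -0.98, -0.008], [-0.01, 0.006, -1.0]]
wrist_force: [-0.5, 0.2, -2.9]
finger_gap: 0.01
```

```bash
python3 - <<'E'
from h import *
s=ctrl.read_state();print(s['position'])
mv(.6133-.0117*.0825,-.1553-.0825,.225,89.35)
E
```

```text
[ 0.45448336 -0.02516755  0.22131574]
move [112.3 239.8  -3.4] turn 12.1 j6 60.579591555641485
```

>>> arm_command --pt "0 12 24 -3 2" --pt "0 24 48 -3 4" --pt "0 38 78 -3 6" --pt "0 52 108 -3 8" --pt "0 66 138 -3 10" --pt "0 80 168 -3 12" --pt "0 94 198 -3 12.1" --pt "0 106 225 -3 12.1" --pt "0 112 240 -3 12.1" --pt "0 112 240 -3 12.1" --pt "0 112 240 -3 12.1"

```text
time_s: 16.5
position: [0.6109, -0.2371, 0.2217]
tool_rot: [[1.0, -0.011, -0.013], [-0.011, -1.0, -0.005], [-0.013, 0.005, -1.0]]
wrist_force: [-0.8, -1.0, -2.7]
finger_gap: 0.0097
```

```bash
python3 - <<'E'
from h import *
s=snap('wrist','w7');print(s['position'])
mv(.6133-.0117*.0825,-.1553-.0825,.225,89.35)
R=.0117
b=lambda y,x,z:(.6133+R*y+x,-.1553+y-R*x,z)
print(w2px('w7',[b(-.126,0,.139),b(.126,0,.139),b(-.138,-.046,.01),b(.138,-.046,.01)]))
E
```

```text
[ 0.61085537 -0.23707115  0.22174842]
move [ 1.3  1.  -2.6] turn 0.1 j6 59.24791623545473
[[394.8213589  255.17130709]
 [  0.77917789 253.88595198]
 [380.0116641  254.67434602]
 [ 98.31592045 253.99947075]]
```

View pics/w7.png

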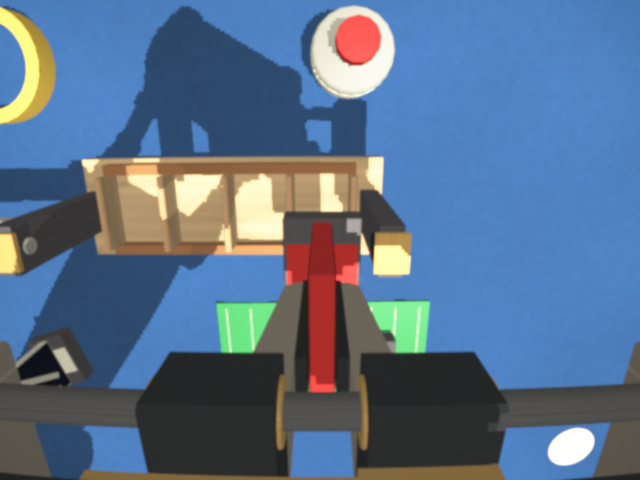

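```bash
python3 - <<'E'
from h import *
q=px2w('w7',[(287,213),(358,213)],.2217-.0819+.018);print(q)
E
```

```text
[[ 0.64360637 -0.2177571   0.1578    ]
 [ 0.64321902 -0.25630039  0.1578    ]]
```

```bash
python3 - <<'E'
from h import *
print(px2w('w7',[(286,213),(359,213)],.2217-.0819))
print(w2px('w7',[(.6411,-.2146,.1398),(.6411,-.2146,.1578)]))
E
```

```text
[[ 0.63925369 -0.21556702  0.1398    ]
 [ 0.63882073 -0.25864878  0.1398    ]]
[[284.24796761 209.96520061]
 [281.36976404 217.54084494]]
```

```bash
python3 - <<'E'
from h import *
mv(.614,-.2378,.137,89.35);mv(.614,-.2378,.092,89.35)
E
```

```text
move [ 4.   0.5 85.4] turn 0.1 j6 59.24791623545473
move [  4.6   0.3 130.4] turn 0.1 j6 59.24791623545473
```

>>> arm_command --pt "0 4 0.5 20 0.1" --pt "0 4 0.5 50 0.1" --pt "0 4 0.5 75 0.1" --pt "0 4 0.5 85 0.1" --pt "0 4 0.5 85 0.1" --pt "0 4 0.5 85 0.1" --pt "0 4 0.5 85 0.1" --pt "0 4 0.5 85 0.1"

```text
time_s: 17.35
position: [0.6149, -0.2382, 0.1393]
tool_rot: [[1.0, -0.012, -0.009], [-0.012, -1.0, -0.007], [-0.009, 0.007, -1.0]]
wrist_force: [0.3, 0.1, -2.8]
finger_gap: 0.0099
```

```bash
python3 - <<'E'
from h import *
s=snap('wrist','w8');print(s['position'],s['wrist_force'])
mv(.614,-.2378,.092,89.35)
c=cv2.imread('pics/w8.png')[120:330,220:470];cv2.imwrite('pics/z8.png',cv2.resize(c,(750,630),interpolation=cv2.INTER_CUBIC)[:600])
E
```

```text
[ 0.61485552 -0.2382186   0.13925549] [ 0.30007072  0.05030334 -2.82175495]
move [-0.2 -0.7 46.9] turn -0.0 j6 59.50777880112788
```

View pics/z8.png

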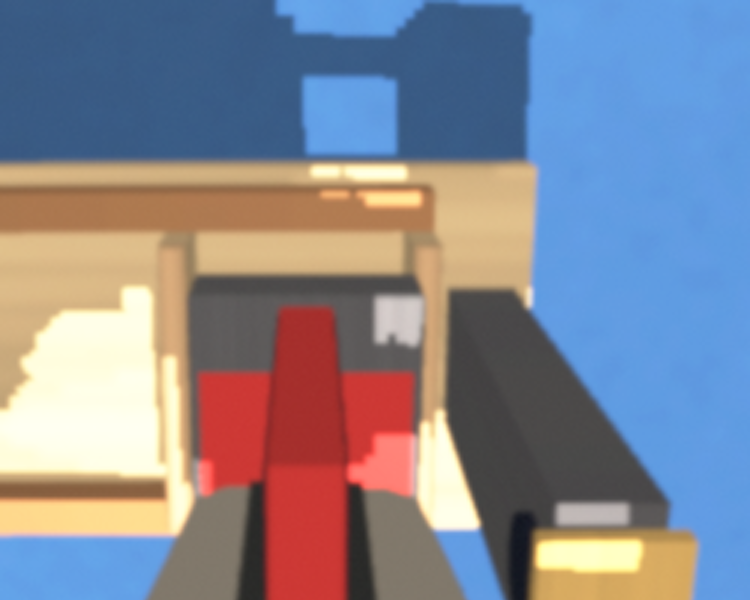

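>>> arm_command --pt "0 0 -1 0 0" --pt "0 0 -1 6 0" --pt "0 0 -1 14 0" --pt "0 0 -1 22 0" --pt "0 0 -1 30 0" --pt "0 0 -1 38 0" --pt "0 0 -1 44 0" --pt "0 0 -1 46 0" --pt "0 0 -1 46 0" --pt "0 0 -1 46 0"

```text
time_s: 18.4
position: [0.6145, -0.2376, 0.0932]
tool_rot: [[1.0, -0.012, -0.009], [-0.012, -1.0, -0.007], [-0.009, 0.007, -1.0]]
wrist_force: [-0.1, -0.5, -4.4]
finger_gap: 0.0098
```

```bash
python3 - <<'E'
from h import *
s=snap('wrist','w9');print(s['position'],s['wrist_force'])
c=cv2.imread('pics/w9.png')[120:330,220:470];cv2.imwrite('pics/z9.png',cv2.resize(c,(750,630),interpolation=cv2.INTER_CUBIC)[:600])
E
```

```text
[ 0.61446037 -0.23760457  0.09317265] [-0.07575245 -0.5271332  -4.3641712 ]
```

View pics/z9.png

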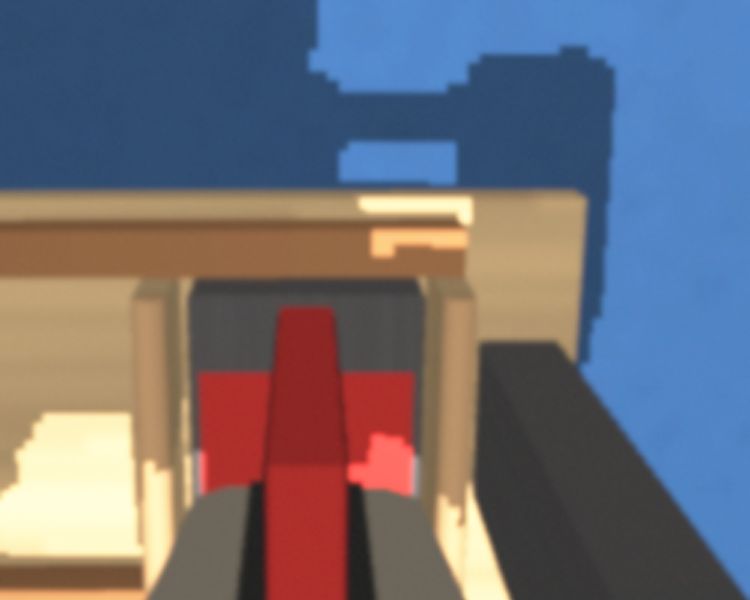

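Slid in with no contact forces; about 1 mm to the floor. Lowering and releasing.

>>> arm_command --pt "0 0 0 1.5 0" --pt "0 0 0 1.5 0" --pt "0 0 0 1.5 0" --pt "40 0 0 1.5 0" --pt "40 0 0 1.5 0" --pt "40 0 0 1.5 0" --pt "40 0 0 -20 0" --pt "40 0 0 -60 0" --pt "40 0 0 -100 0" --pt "40 0 0 -130 0" --pt "40 0 0 -130 0" --pt "40 0 0 -130 0"

```text
time_s: 19.65
position: [0.6159, -0.2368, 0.2237]
tool_rot: [[1.0, -0.012, -0.008], [-0.012, -1.0, -0.008], [-0.008, 0.008, -1.0]]
wrist_force: [0.4, -0.6, -0.3]
finger_gap: 0.0403
```

```bash
python3 - <<'E'
from h import *
s=snap('top','t10');s=snap('wrist','w10');print(s['position'],s['joints'])
mv(.4471,.0521,.22,105.8)
c=cv2.imread('pics/t10.png');cv2.imwrite('pics/z10.png',cv2.resize(c[210:370,190:400],(800,610))[:600])
E
```

```text
[ 0.61512923 -0.23640788  0.2219509 ] [-31.22342667  22.40785481  77.41407694  -0.62491267  80.52336758
  59.5649236 ]
move [-171.1 -286.2    1.6] turn -16.5 j6 59.56683053762704
```

View pics/z10.png

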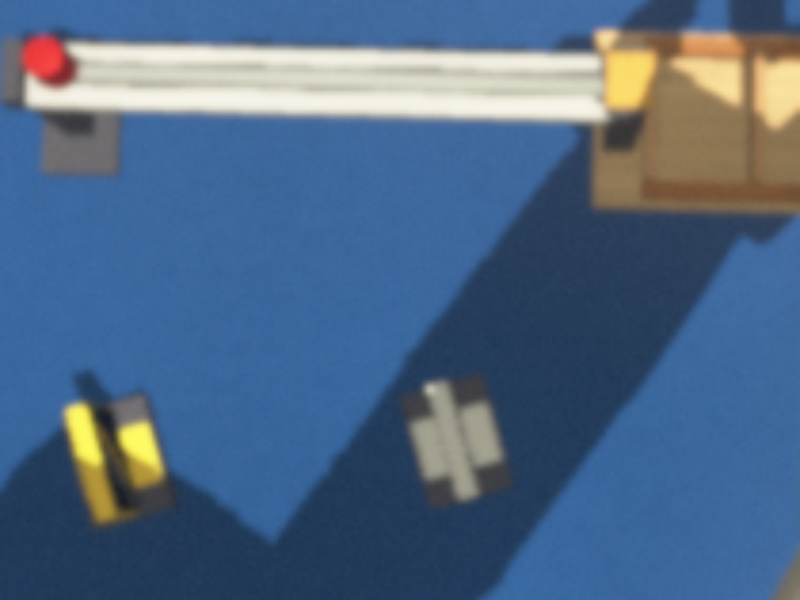

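View pics/w10.png

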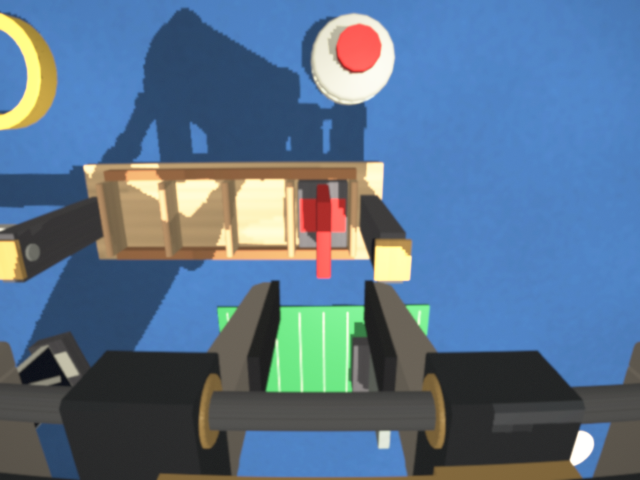

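>>> arm_command --pt "50 -20 -32 0 -3" --pt "50 -40 -64 0 -6" --pt "50 -60 -98 0 -9" --pt "50 -80 -132 0 -12" --pt "50 -100 -166 0 -16.5" --pt "50 -120 -200 0 -16.5" --pt "50 -140 -234 0 -16.5" --pt "50 -160 -268 0 -16.5" --pt "50 -171 -286 1 -16.5" --pt "50 -171 -286 1 -16.5" --pt "50 -171 -286 1 -16.5" --pt "50 -171 -286 1 -16.5"

```text
time_s: 20.95
position: [0.4474, 0.0511, 0.22]
tool_rot: [[0.962, 0.272, -0.013], [0.272, -0.962, -0.005], [-0.014, 0.002, -1.0]]
wrist_force: [-0.4, -0.4, 1.2]
finger_gap: 0.0502
```

```bash
python3 - <<'E'
from h import *
s=snap('wrist','w11');print(s['position'])
mv(.4471,.0521,.081,105.8)
print(w2px('w11',[(.4471,.0521,.095),(.4201,.0448,.095)]))
E
```

```text
[0.44736686 0.05105381 0.21996763]
move [  1.9  -1.4 139.1] turn -0.1 j6 65.68911618396575
[[321.59117357 237.31576274]
 [321.11149246 273.49666297]]
```

View pics/w11.png

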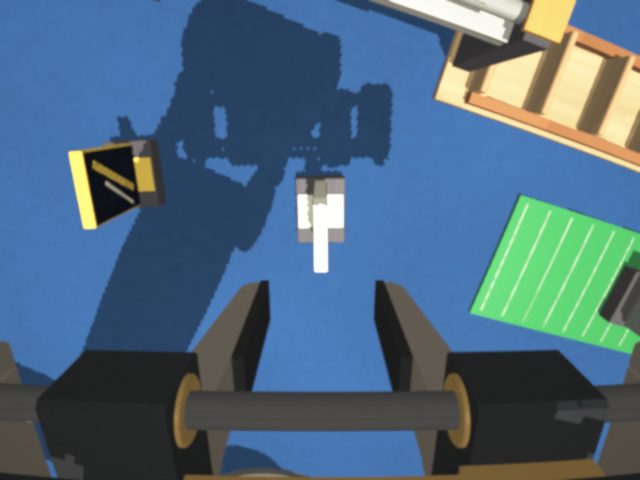

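>>> arm_command --pt "50 2 -1 30 0" --pt "50 2 -1 70 0" --pt "50 2 -1 110 0" --pt "50 2 -1 138 0" --pt "50 2 -1 138 0" --pt "50 2 -1 138 0" --pt "0 2 -1 138 0" --pt "0 2 -1 138 0" --pt "0 2 -1 138 0" --pt "0 2 -1 138 0" --pt "0 2 -1 138 0" --pt "0 2 -1 138 0"

```text
time_s: 22.2
position: [0.4476, 0.0518, 0.0824]
tool_rot: [[0.962, 0.271, -0.012], [0.271, -0.962, -0.005], [-0.013, 0.002, -1.0]]
wrist_force: [-0.0, 0.5, 1.9]
finger_gap: 0.01
```

>>> arm_command --pt "0 0 0 0 0" --pt "0 0 0 -10 0" --pt "0 0 0 -25 0" --pt "0 0 0 -50 0" --pt "0 0 0 -80 0" --pt "0 0 0 -110 0" --pt "0 0 0 -150 0" --pt "0 0 0 -150 0" --pt "0 0 0 -150 0"

```text
time_s: 23.1
position: [0.4493, 0.0526, 0.2323]
tool_rot: [[0.962, 0.271, -0.012], [0.271, -0.962, -0.005], [-0.013, 0.002, -1.0]]
wrist_force: [0.4, 0.1, -5.1]
finger_gap: 0.0097
```

```bash
python3 - <<'E'
from h import *
s=ctrl.read_state();print(s['position'])
mv(.6133-.0117*.0275,-.1553-.0275,.23,89.35)
E
```

```text
[0.4492855  0.05258545 0.23225233]
move [ 93.7 271.    1.5] turn 16.4 j6 65.91756433747373
```

>>> arm_command --pt "0 9 27 0 3" --pt "0 18 54 0 6" --pt "0 28 84 0 9" --pt "0 38 114 0 12" --pt "0 48 144 0 16.4" --pt "0 59 174 0 16.4" --pt "0 70 204 0 16.4" --pt "0 82 236 0 16.4" --pt "0 94 268 0 16.4" --pt "0 95 270 0 16.4" --pt "0 95 270 0 16.4"

```text
time_s: 24.2
position: [0.6126, -0.1814, 0.2279]
tool_rot: [[1.0, -0.012, -0.018], [-0.013, -1.0, -0.002], [-0.017, 0.003, -1.0]]
wrist_force: [0.5, 0.3, -4.1]
finger_gap: 0.0096
```

```bash
python3 - <<'E'
from h import *
s=ctrl.read_state();print(s['position'],s['tool_rot'])
mv(.614+.0006,-.1828,.139,89.35)
E
```

```text
[ 0.61260203 -0.18135631  0.22787462] [[ 0.99976868 -0.01247156 -0.01752248]
 [-0.012514   -0.99991902 -0.00231397]
 [-0.01749221  0.00253271 -0.99984379]]
move [ 3.6  1.2 88.8] turn -0.1 j6 63.77587447505577
```

>>> arm_command --pt "0 3.6 1 20 0" --pt "0 3.6 1 50 0" --pt "0 3.6 1 75 0" --pt "0 3.6 1 88 0" --pt "0 3.6 1 88 0" --pt "0 3.6 1 88 0" --pt "0 3.6 1 88 0" --pt "0 3.6 1 88 0"

```text
time_s: 25.0
position: [0.6156, -0.183, 0.1416]
tool_rot: [[1.0, -0.012, -0.015], [-0.012, -1.0, -0.004], [-0.015, 0.004, -1.0]]
wrist_force: [-0.2, -0.4, -4.0]
finger_gap: 0.0099
```

```bash
python3 - <<'E'
from h import *
s=snap('wrist','w13');print(s['position'],s['wrist_force'],s['tool_rot'])
mv(.6144,-.1828,.0925,89.35)
c=cv2.imread('pics/w13.png')[120:330,200:450];cv2.imwrite('pics/z13.png',cv2.resize(c,(750,630),interpolation=cv2.INTER_CUBIC)[:600])
E
```

```text
[ 0.6155808  -0.18297622  0.14164319] [-0.24386173 -0.36170959 -4.02517137] [[ 0.99981315 -0.01236838 -0.01485545]
 [-0.01242406 -0.99991611 -0.00366174]
 [-0.01480892  0.00384562 -0.99988295]]
move [-0.2 -0.3 48.8] turn -0.1 j6 63.85356484128751
```

View pics/z13.png

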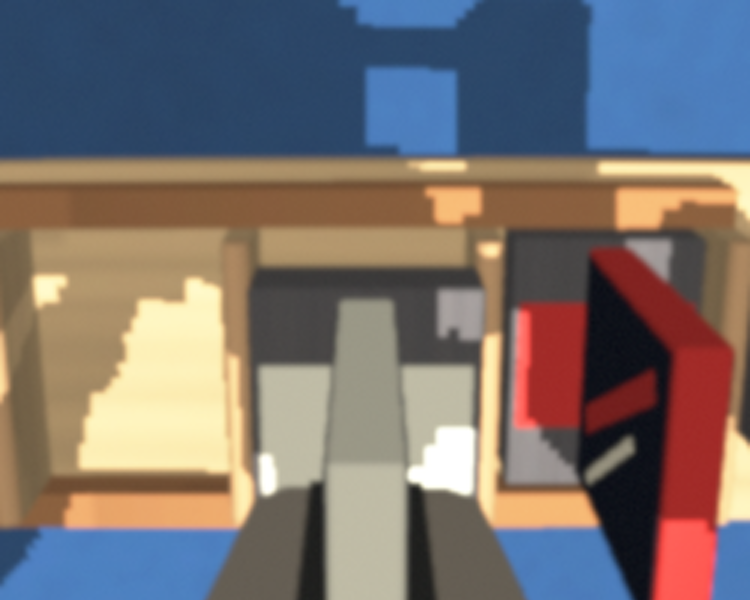

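>>> arm_command --pt "0 0 -0.5 2 0" --pt "0 0 -0.5 8 0" --pt "0 0 -0.5 16 0" --pt "0 0 -0.5 24 0" --pt "0 0 -0.5 32 0" --pt "0 0 -0.5 40 0" --pt "0 0 -0.5 46 0" --pt "0 0 -0.5 48 0" --pt "0 0 -0.5 49 0" --pt "0 0 -0.5 49 0" --pt "0 0 -0.5 49 0"

```text
time_s: 26.15
position: [0.615, -0.1827, 0.0927]
tool_rot: [[1.0, -0.012, -0.014], [-0.012, -1.0, -0.004], [-0.014, 0.004, -1.0]]
wrist_force: [-1.2, -0.4, -2.4]
finger_gap: 0.01
```

Foot on the floor (expected 0.0924). Release and rise.

>>> arm_command --pt "0 0 0 0.5 0" --pt "0 0 0 0.5 0" --pt "36 0 0 0.5 0" --pt "36 0 0 0.5 0" --pt "36 0 0 0.5 0" --pt "36 0 0 -20 0" --pt "36 0 0 -60 0" --pt "36 0 0 -100 0" --pt "36 0 0 -130 0" --pt "36 0 0 -130 0" --pt "36 0 0 -130 0"

```text
time_s: 27.25
position: [0.6172, -0.1824, 0.2231]
tool_rot: [[1.0, -0.012, -0.013], [-0.012, -1.0, -0.005], [-0.013, 0.005, -1.0]]
wrist_force: [0.0, 0.5, -0.5]
finger_gap: 0.036
```

```bash
python3 - <<'E'
from h import *
s=snap('top','t14');s=snap('wrist','w14');print(s['position'],s['joints'])
mv(.4329,.2249,.22,105.8)
c=cv2.imread('pics/t14.png');cv2.imwrite('pics/z14.png',cv2.resize(c[210:370,190:400],(800,610))[:600])
E
```

```text
[ 0.61637146 -0.18203402  0.22143604] [-26.93699382  20.32140817  80.14436916  -0.57950668  80.2613922
  63.88219131]
move [-188.1 -404.4    2.8] turn -16.5 j6 63.87806492698935
```

View pics/z14.png

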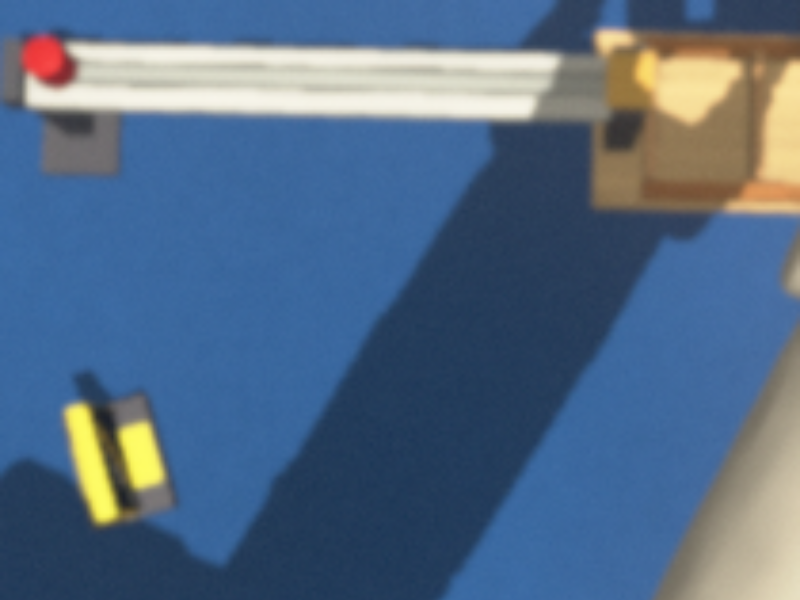

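View pics/w14.png

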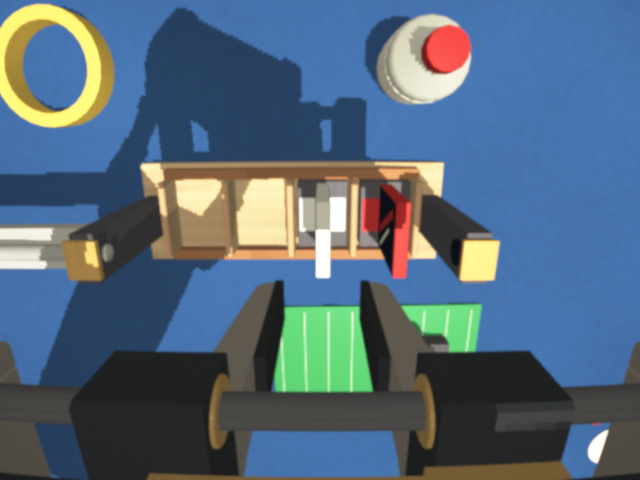

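>>> arm_command --pt "50 -15 -32 0 -3" --pt "50 -32 -68 0 -6" --pt "50 -50 -106 0 -9" --pt "50 -68 -146 0 -12" --pt "50 -86 -186 0 -16.5" --pt "50 -105 -226 0 -16.5" --pt "50 -124 -266 0 -16.5" --pt "50 -143 -306 0 -16.5" --pt "50 -162 -346 1 -16.5" --pt "50 -178 -382 2 -16.5" --pt "50 -188 -404 3 -16.5" --pt "50 -188 -404 3 -16.5"

```text
time_s: 28.55
position: [0.4306, 0.2264, 0.2177]
tool_rot: [[0.961, 0.276, -0.021], [0.276, -0.961, -0.003], [-0.021, -0.003, -1.0]]
wrist_force: [-0.2, -0.5, -0.2]
finger_gap: 0.05
```

```bash
python3 - <<'E'
from h import *
s=snap('wrist','w15');s=snap('wrist','w15');print(s['position'],s['tool_rot'])
mv(.4329,.2249,.081,105.8)
print(w2px('w15',[(.4329,.2249,.095),(.406,.2173,.095)]))
E
```

```text
[0.4316238  0.22496497 0.21805354] [[ 0.9613545   0.27456368 -0.0203053 ]
 [ 0.27455148 -0.96156625 -0.00344086]
 [-0.02046963 -0.00226696 -0.99978791]]
move [  3.5  -0.3 137.4] turn 0.0 j6 87.25623557143983
[[324.35441459 235.50228073]
 [324.10154981 271.93378119]]
```

View pics/w15.png

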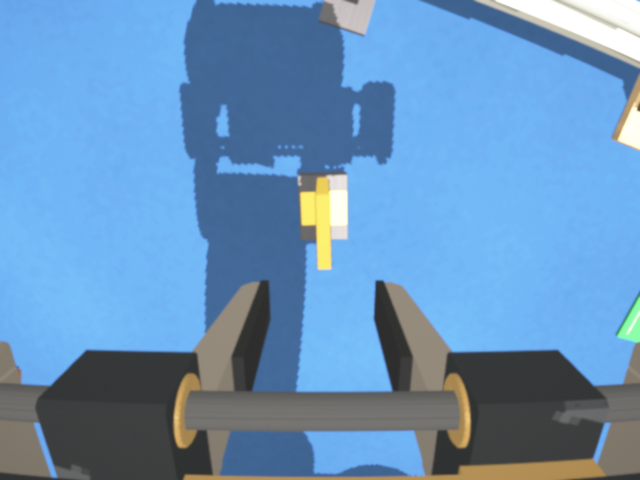

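>>> arm_command --pt "50 5 0 30 0" --pt "50 5 0 70 0" --pt "50 5 0 110 0" --pt "50 5 0 137 0" --pt "50 5 0 137 0" --pt "50 5 0 137 0" --pt "0 5 0 137 0" --pt "0 5 0 137 0" --pt "0 5 0 137 0" --pt "0 5 0 137 0" --pt "0 5 0 137 0" --pt "0 5 0 137 0"

```text
time_s: 29.85
position: [0.4347, 0.2251, 0.0817]
tool_rot: [[0.962, 0.273, -0.019], [0.273, -0.962, -0.003], [-0.019, -0.002, -1.0]]
wrist_force: [0.9, 0.0, 1.4]
finger_gap: 0.0095
```

>>> arm_command --pt "0 0 0 0 0" --pt "0 0 0 -10 0" --pt "0 0 0 -25 0" --pt "0 0 0 -50 0" --pt "0 0 0 -80 0" --pt "0 0 0 -110 0" --pt "0 0 0 -155 0" --pt "0 0 0 -155 0" --pt "0 0 0 -155 0"

```text
time_s: 30.75
position: [0.4376, 0.2257, 0.2368]
tool_rot: [[0.962, 0.273, -0.018], [0.273, -0.962, -0.003], [-0.018, -0.002, -1.0]]
wrist_force: [-0.5, -0.4, -4.6]
finger_gap: 0.0099
```

```bash
python3 - <<'E'
from h import *
s=ctrl.read_state();print(s['position'])
mv(.6135,-.1278,.235,89.35)
E
```

```text
[0.43761487 0.22567541 0.23678737]
move [ 7.260e+01  3.881e+02 -3.000e-01] turn 16.5 j6 87.28256833684097
```

>>> arm_command --pt "0 5 28 -2 3" --pt "0 11 60 -2 6" --pt "0 18 96 -2 9" --pt "0 25 134 -2 12" --pt "0 32 172 -2 16.5" --pt "0 39 210 -2 16.5" --pt "0 46 248 -2 16.5" --pt "0 53 286 -2 16.5" --pt "0 60 324 -2 16.5" --pt "0 67 360 -2 16.5" --pt "0 73 388 0 16.5" --pt "0 73 388 0 16.5"

```text
time_s: 31.95
position: [0.6129, -0.1306, 0.2303]
tool_rot: [[1.0, -0.015, -0.024], [-0.015, -1.0, -0.002], [-0.024, 0.002, -1.0]]
wrist_force: [0.8, 0.8, -4.2]
finger_gap: 0.0095
```

>>> arm_command --pt "0 0 0 0 0" --pt "0 0 0 0 0"

```text
time_s: 32.15
position: [0.6113, -0.1295, 0.2274]
tool_rot: [[0.999, -0.015, -0.029], [-0.015, -1.0, 0.0], [-0.029, 0.0, -1.0]]
wrist_force: [-0.3, 0.3, -5.0]
finger_gap: 0.0098
```

```bash
python3 - <<'E'
from h import *
s=snap('wrist','w16');print(s['position'],s['tool_rot'])
mv(.6155,-.1278,.141,89.35)
c=cv2.imread('pics/w16.png')[120:330,200:450];cv2.imwrite('pics/z16.png',cv2.resize(c,(750,630),interpolation=cv2.INTER_CUBIC)[:600])
E
```

```text
[ 0.61129865 -0.1295397   0.22742148] [[ 9.99478300e-01 -1.45978286e-02 -2.88102724e-02]
 [-1.46029663e-02 -9.99893370e-01  3.20740593e-05]
 [-2.88076685e-02  3.88658111e-04 -9.99584897e-01]]
move [ 6.2 -1.7 87.2] turn -0.2 j6 68.22386990401215
```

View pics/z16.png

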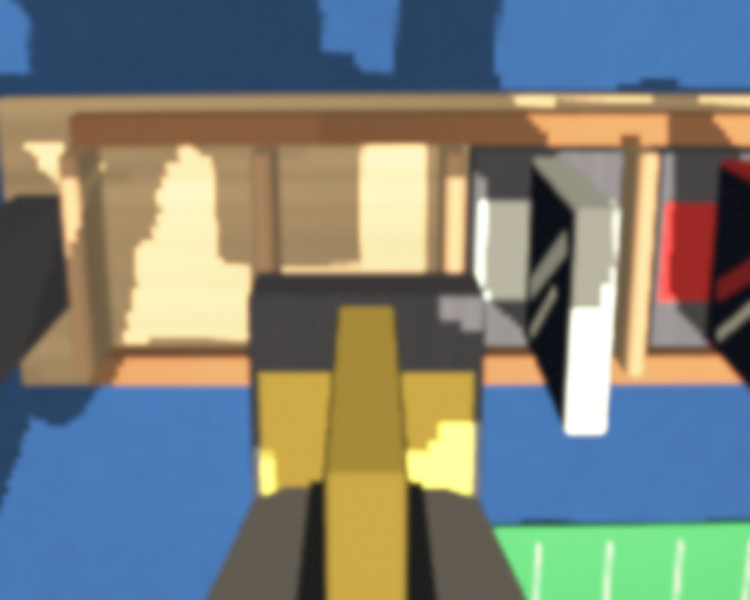

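>>> arm_command --pt "0 6.6 -1.7 20 0" --pt "0 6.6 -1.7 50 0" --pt "0 6.6 -1.7 75 0" --pt "0 6.6 -1.7 87 0" --pt "0 6.6 -1.7 87 0" --pt "0 6.6 -1.7 87 0" --pt "0 6.6 -1.7 87 0" --pt "0 6.6 -1.7 87 0"

```text
time_s: 33.0
position: [0.6169, -0.1282, 0.143]
tool_rot: [[1.0, -0.014, -0.025], [-0.014, -1.0, -0.002], [-0.025, 0.002, -1.0]]
wrist_force: [-0.7, -0.1, -5.0]
finger_gap: 0.0098
```

```bash
python3 - <<'E'
from h import *
s=snap('wrist','w17');print(s['position'],s['wrist_force'],s['tool_rot'])
mv(.6160,-.1278,.0915,89.35)
c=cv2.imread('pics/w17.png')[120:330,200:450];cv2.imwrite('pics/z17.png',cv2.resize(c,(750,630),interpolation=cv2.INTER_CUBIC)[:600])
E
```

```text
[ 0.61691773 -0.12815032  0.14295228] [-0.65083275 -0.08579387 -4.97818263] [[ 0.99959868 -0.01412204 -0.0245569 ]
 [-0.01416486 -0.99989844 -0.00157074]
 [-0.02453222  0.00191795 -0.9996972 ]]
move [ 0.6 -0.4 51.1] turn -0.2 j6 68.60695363600531
```

View pics/z17.png

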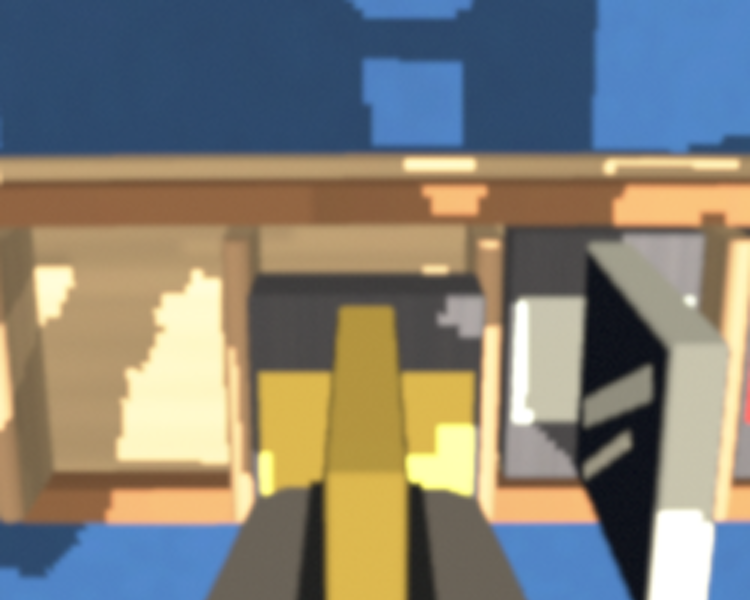

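>>> arm_command --pt "0 0.3 -0.5 2 0" --pt "0 0.3 -0.5 8 0" --pt "0 0.3 -0.5 16 0" --pt "0 0.3 -0.5 24 0" --pt "0 0.3 -0.5 32 0" --pt "0 0.3 -0.5 40 0" --pt "0 0.3 -0.5 46 0" --pt "0 0.3 -0.5 49 0" --pt "0 0.3 -0.5 50.5 0" --pt "0 0.3 -0.5 51 0" --pt "0 0.3 -0.5 51 0"

```text
time_s: 34.15
position: [0.616, -0.1278, 0.092]
tool_rot: [[1.0, -0.014, -0.024], [-0.014, -1.0, -0.002], [-0.024, 0.002, -1.0]]
wrist_force: [-0.3, -0.1, -4.5]
finger_gap: 0.0097
```

>>> arm_command --pt "0 0 0 0.7 0" --pt "0 0 0 1 0" --pt "0 0 0 1 0" --pt "36 0 0 1 0" --pt "36 0 0 1 0" --pt "36 0 0 1 0" --pt "36 0 0 -20 0" --pt "36 0 0 -60 0" --pt "36 0 0 -100 0" --pt "36 0 0 -130 0" --pt "36 0 0 -130 0" --pt "36 0 0 -130 0"

```text
time_s: 35.35
position: [0.6195, -0.1277, 0.2222]
tool_rot: [[1.0, -0.014, -0.023], [-0.014, -1.0, -0.002], [-0.023, 0.002, -1.0]]
wrist_force: [-0.5, 0.1, -1.5]
finger_gap: 0.036
```

```bash
python3 - <<'E'
from h import *
s=snap('side','s18');s=snap('wrist','w18');print(s['position'],s['joints'],s['tool_rot'])
c=cv2.imread('pics/s18.png');cv2.imwrite('pics/z18.png',cv2.resize(c[170:470,230:530],(600,600),interpolation=cv2.INTER_CUBIC))
E
```

```text
[ 0.61862292 -0.12735452  0.2205756 ] [-22.28010954  19.21936572  81.63867462  -0.62666283  80.50177932
  68.64516231] [[ 9.99560100e-01 -1.41979876e-02 -2.60388820e-02]
 [-1.42285482e-02 -9.99898280e-01 -9.88739516e-04]
 [-2.60221952e-02  1.35880006e-03 -9.99660442e-01]]
```

View pics/z18.png

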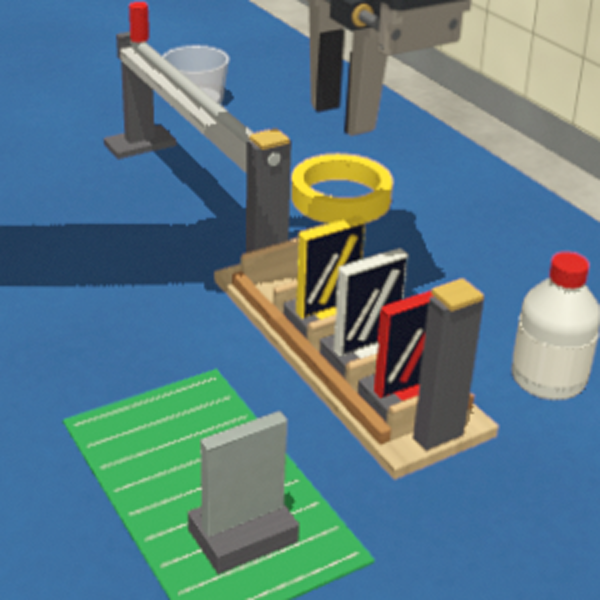

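View pics/w18.png

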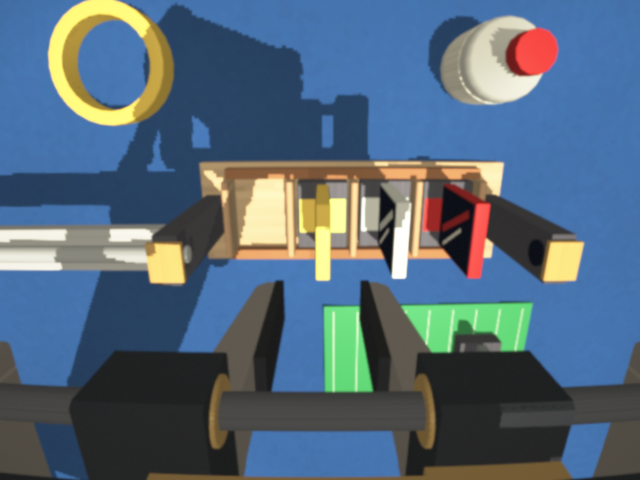

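```bash
python3 - <<'E'
from h import *
mv(.6186,.2414,.235,-.65)
E
```

```text
move [  -5.3 -368.6  -15.4] turn 89.8 j6 68.64364478469689
```

>>> arm_command --pt "50 -1 -25 -15 -7.5" --pt "50 -1 -55 -15 -15" --pt "50 -2 -88 -15 -23" --pt "50 -2 -122 -15 -31" --pt "50 -3 -156 -15 -39" --pt "50 -3 -190 -15 -47" --pt "50 -4 -224 -15 -55" --pt "50 -4 -258 -15 -63" --pt "50 -5 -292 -15 -71" --pt "50 -5 -326 -15 -79" --pt "50 -5 -358 -15 -87" --pt "50 -5 -369 -15 -90.2"

```text
time_s: 36.65
position: [0.6173, 0.2447, 0.2319]
tool_rot: [[0.004, 0.999, -0.032], [1.0, -0.004, -0.0], [-0.0, -0.032, -1.0]]
wrist_force: [-0.2, -0.2, -0.6]
finger_gap: 0.0502
```

>>> arm_command --pt "50 0 0 0 0" --pt "50 0 0 0 0"

```text
time_s: 36.85
position: [0.6162, 0.2445, 0.2295]
tool_rot: [[0.005, 0.999, -0.035], [1.0, -0.005, -0.001], [-0.001, -0.035, -0.999]]
wrist_force: [-0.2, 0.2, 0.1]
finger_gap: 0.0502
```

```bash
python3 - <<'E'
from h import *
s=snap('wrist','w19');print(s['position'],s['tool_rot'])
mv(.6186,.2414,.159,-.65)
E
```

```text
[0.61623641 0.24449784 0.22952942] [[ 0.00458272  0.99936261 -0.03540312]
 [ 0.99998847 -0.00463059 -0.00127003]
 [-0.00143316 -0.0353969  -0.99937231]]
move [-2.4  4.4 71. ] turn 0.3 j6 11.295280003412682
```

View pics/w19.png

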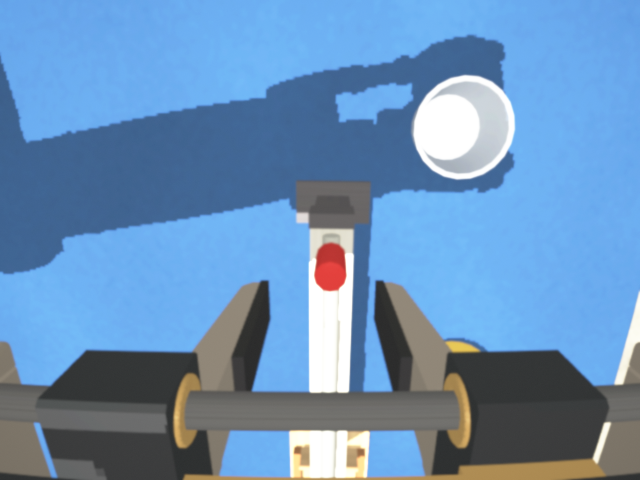

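>>> arm_command --pt "50 -2 4.4 20 0" --pt "50 -2 4.4 45 0" --pt "50 -2 4.4 65 0" --pt "50 -2 4.4 70 0" --pt "50 -2 4.4 70 0" --pt "50 -2 4.4 70 0" --pt "0 -2 4.4 70 0" --pt "0 -2 4.4 70 0" --pt "0 -2 4.4 70 0" --pt "0 -2 4.4 70 0" --pt "0 -2 4.4 70 0" --pt "0 -2 4.4 70 0"

```text
time_s: 38.1
position: [0.6188, 0.2419, 0.1604]
tool_rot: [[0.005, 0.999, -0.034], [1.0, -0.005, -0.001], [-0.001, -0.034, -0.999]]
wrist_force: [-1.3, 0.2, 2.1]
finger_gap: 0.0199
```

>>> arm_command --pt "0 0 0 0 0"

```text
time_s: 38.2
position: [0.6188, 0.2419, 0.1604]
tool_rot: [[0.005, 0.999, -0.033], [1.0, -0.005, -0.001], [-0.001, -0.033, -0.999]]
wrist_force: [-0.8, -0.4, -0.6]
finger_gap: 0.0194
```

```bash
python3 - <<'E'
from h import *
s=snap('side','s20');s=snap('top','t20');print(s['position'],s['finger_gap'])
p=s['position'];mv(p[0]-.0117*.242,p[1]-.242,p[2])
E
```

```text
[0.61885912 0.24193476 0.16040753] 0.01961195376496165
move [-242.    -1.5    0.4] turn 0 j6 11.04746055462533
```

View pics/t20.png

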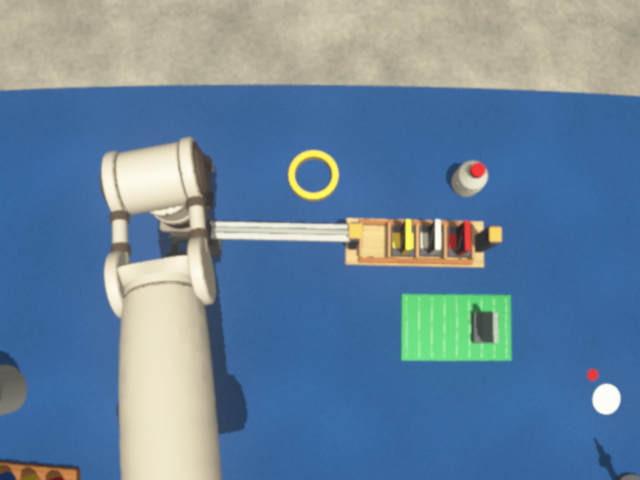

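View pics/s20.png

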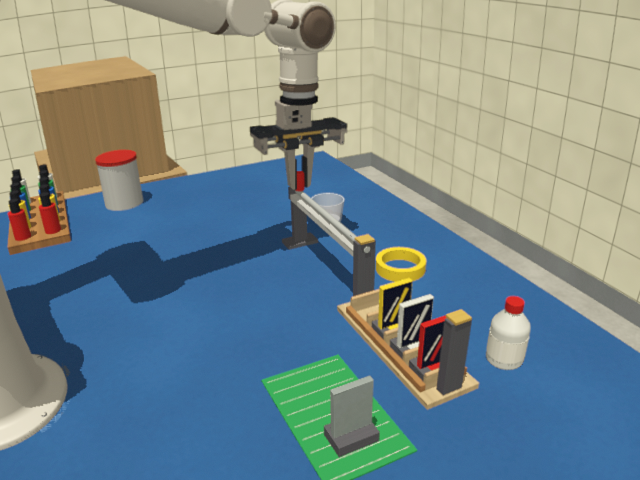

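>>> arm_command --pt "0 -10 0 0 0" --pt "0 -30 0 0 0" --pt "0 -55 0 0 0" --pt "0 -80 -0.5 0 0" --pt "0 -105 -0.5 0 0" --pt "0 -130 -0.5 0 0" --pt "0 -155 -1 0 0" --pt "0 -180 -1 0 0" --pt "0 -200 -1 0 0" --pt "0 -215 -1 0 0" --pt "0 -220 -1 0 0" --pt "0 -220 -1 0 0"

```text
time_s: 39.5
position: [0.6164, 0.0208, 0.1604]
tool_rot: [[0.006, 0.999, -0.034], [1.0, -0.006, -0.003], [-0.003, -0.034, -0.999]]
wrist_force: [-1.2, -2.5, -2.1]
finger_gap: 0.0198
```

>>> arm_command --pt "0 -4 0 0 0" --pt "0 -8 0 0 0" --pt "0 -12 0 0 0" --pt "0 -16 0 0 0" --pt "0 -20 0 0 0" --pt "0 -22 0 0 0" --pt "0 -24 0 0 0" --pt "0 -25 0 0 0" --pt "0 -25 0 0 0" --pt "0 -25 0 0 0"

```text
time_s: 40.5
position: [0.6161, 0.0015, 0.1604]
tool_rot: [[0.005, 0.999, -0.034], [1.0, -0.005, 0.008], [0.008, -0.034, -0.999]]
wrist_force: [-0.4, 20.0, 1.1]
finger_gap: 0.0197
```

>>> arm_command --pt "0 0 0 0 0" --pt "0 -0.5 0 0 0" --pt "0 -0.5 0 0 0" --pt "50 -0.5 0 0 0" --pt "50 -0.5 0 0 0" --pt "50 -0.5 0 0 0" --pt "50 -0.5 0 0 0" --pt "50 -0.5 0 -20 0" --pt "50 -0.5 0 -60 0" --pt "50 -0.5 0 -100 0" --pt "50 -0.5 0 -100 0"

```text
time_s: 41.6
position: [0.6228, -0.0007, 0.2679]
tool_rot: [[0.005, 1.0, -0.022], [1.0, -0.005, 0.005], [0.005, -0.022, -1.0]]
wrist_force: [0.6, 1.2, 0.2]
finger_gap: 0.0501
```

>>> arm_command --pt "50 40 -20 0 0" --pt "50 80 -50 0 0" --pt "50 120 -90 0 0" --pt "50 160 -130 0 0" --pt "50 200 -170 0 0" --pt "50 240 -210 0 0" --pt "50 260 -220 0 0" --pt "50 260 -220 0 0" --pt "50 260 -220 0 0"

```text
time_s: 42.5
position: [0.4039, 0.2606, 0.2738]
tool_rot: [[0.003, 1.0, -0.022], [1.0, -0.003, 0.004], [0.004, -0.022, -1.0]]
wrist_force: [0.4, -0.3, 0.2]
finger_gap: 0.0502
```

```bash
python3 - <<'E'
from h import *
s=snap('side','s21');s=snap('top','t21');print(s['position'],s['time_s'])
im=cv2.imread('pics/t21.png')
cv2.imwrite('pics/z21.png',cv2.resize(im[205:280,310:510],(800,300),interpolation=cv2.INTER_CUBIC))
print(w2px('t21',[(.6151,.0007,.168)]))
E
```

```text
[0.40458366 0.25990071 0.2738079 ] 42.55
[[339.02536646 227.64360424]]
```

View pics/t21.png

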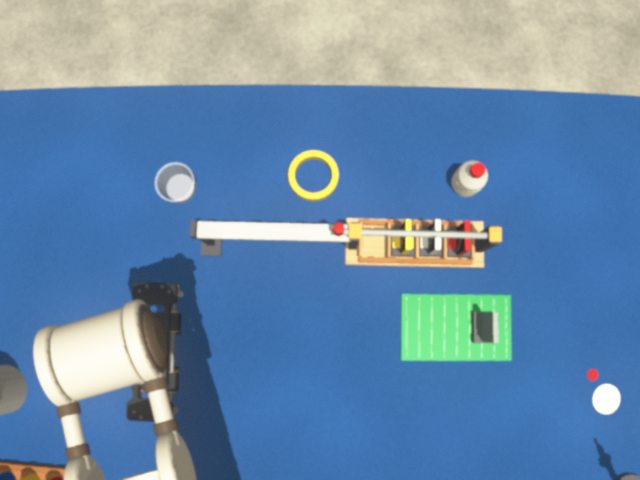

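View pics/z21.png

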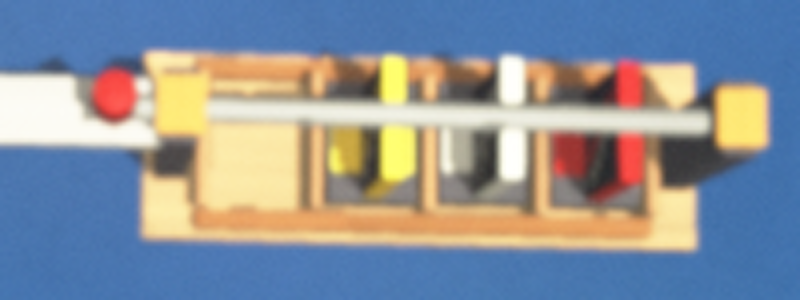

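View pics/s21.png

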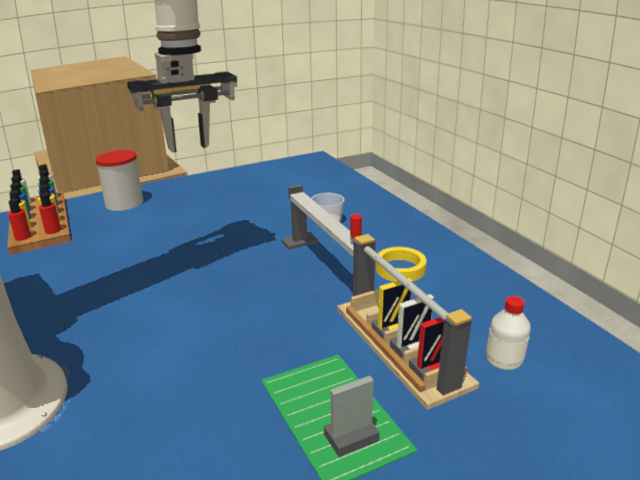

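```bash
python3 -c "
from workcell import workorder; print(workorder.job_done())"
```

```text
the job is handed in; nothing more can be done
None
```

The job is done and handed in at about 43 s of the 210 s allowed. There were three sprayed panels; I saw no orange one in any picture.

- **Bolt:** I drew it fully back at the start, to its stop at knob y = 0.2414 m. At the end I slid it home over the panels until it met its stop at knob y = 0.0015 m, with 20 N reaction, then let go. That is a 0.240 m stroke, and the last pictures show its tip in the keeper.
- **Grey primed panel:** there was only one. It stands upright on the green mat.
- **Sprayed panels:** red is in slot 0, white in slot 1 and yellow in slot 2. Each stands upright, seated within about 1 mm of the expected height at release. Slot 3 is empty.
- **Bystanders:** the bottle, pot and tape were not touched and still sit where they started.

No panel was seen to be knocked aside during the run, and no check failed. The tool picked up a tilt of up to about 2° along the way. It caused no contact when the panels went in, though it makes the seating heights slightly less exact.

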